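Fit the red polariser in a projector by feeling for its hidden notches

TASK

Fit the red polariser holder in the open projector: lift it out of the rack by its tab, lower it through the loading gap of the black light channel slowly until its feet stand on the floor, and, keeping hold of it, drag it lightly along the floor under the rails until its feet drop into the hidden notches; stop there, press it fully home and let it go standing upright. The glass is fragile: never load the holder against the projector with more than 30 N, and leave the other two holders, the screwdriver and the loose lens as they are.

Things in the scene. Friction and masses are not known exactly. Their poses are not given: they have to be found in the camera images.
- holder_red: Polariser holder to be fitted: upright aluminium frame, red glass, red grip tab on top, 84 mm tall, 40 to 85 g, in one of three rack pockets. Origin: centre of its underside; x along width, y along thickness. Frame x +-19, y +-3, z 16 to 60 mm; crossbar x +-31, y +-3, z 10 to 16; two feet below it, x 25 to 31 either side, y +-2.5, z 0 to 10.
- red_tab (a point): Grip point of the red holder, on its centre line 79 mm above its underside; same axes. Half a turn about z makes no difference. The tab is 10 mm thick (grip it across y), 24 mm wide (x) and spans z 60 to 84 mm above the underside.
- holder_green: Same kind of holder with green glass and tab, origin at the centre of its underside. It stays in the rack.
- holder_yellow: Same kind of holder with yellow glass and tab, origin at the centre of its underside. It stays in the rack.
- rack: Grey slotted rack, fixed, 228 (x) x 44 (y) mm, 30 mm tall. Origin: centre of its underside. The holders stand in a row along its x, 72 mm apart, thickness along its y, in pockets 10 mm wide (y) and 69 mm long (x); pocket floor 6 mm above the table, pocket depth 24 mm.
- projector: Open projector, fixed: white lower case 270 (x) x 340 (y) mm, green mainboard, grey lens on the +x side, black light channel along y. Origin: centre of its underside, z up. Case walls 70 to 82 mm high; nothing on it is higher than 97 mm.
- gap (a point): Middle of the loading gap, on the centre line and floor of the light channel, 50 mm above the table; axes as the projector's. The channel is a black trough along y, 70 mm wide inside, y -20 to +150 mm, walls 32 mm above the floor, closed at both ends by blocks 34 mm high. The gap, y -20 to +20, is open over the full width: the holder goes in here, its own y along the channel.
- rails (a point): Start of the rails on the channel floor's centre line, 20 mm past gap; same axes. From here to y +130 mm a bright metal rail overhangs each side, its underside 22 mm and top 27 mm above the floor, leaving 44 mm open between: frame and tab pass, crossbar and feet run underneath, and up to 6 mm of lift is free. Floor rigid (set down at 15 mm/s, the shock is near 25 N), friction 0.5 to 0.75.
- channel_end (a point): Far end of the channel floor, on its centre line, 150 mm past gap; same axes. Under each rail the floor has one notch, 8 mm long (y) and 8 mm deep, one facing the other, out of sight; their place differs in every projector: centre 30 to 100 mm before this end. When the feet drop in, the holder sinks 8 mm until they stand on the bottom of the notches: fully home.
- screwdriver: Screwdriver lying on the table, 190 mm long. Origin: centre of its underside. Leave it.
- lens_cell: Loose lens in a round black cell, 44 mm in diameter, 16 mm tall, on the table. Origin: centre of its underside. Leave it.
Things that resemble listed ones, but are neither listed nor needed, are in the scene too. Leave any blue or purple look-alike of the holder_red alone.

How it is judged (in metres and radians):
On the way, in this order (a step that is already met when the one before it is completed fails the run):
1. the red holder, held, stands on the channel floor with its feet under the rails, not yet in the notches (y of holder_red in the frame of gap between 0.028 and 0.14 m and x of holder_red in the frame of gap between -0.006 and 0.006 m and z of holder_red in the frame of gap between -0.004 and 0.005 m and contact force between the fingers and holder_red above 1 N), for 0.1 s.
2. the held red holder has dropped and is fully home in the notches (y of holder_red in the frame of gap above 0.028 m and z of holder_red in the frame of gap below -0.0065 m and contact force between the fingers and holder_red above 1 N), for 0.2 s.
At the end, for the whole second after the job is handed in: The red holder stands home in the notches: feet at least 6.5 mm below the channel floor (8 nominal), 28 to 140 mm past the middle of the gap, within 6 mm of the centre line, upright within 0.12 rad, across the channel within 0.15 rad, at rest and released (y of holder_red in the frame of gap between 0.028 and 0.14 m and x of holder_red in the frame of gap between -0.006 and 0.006 m and z of holder_red in the frame of gap below -0.0065 m and angle between holder_red's own z axis and vertical below 0.12 rad and linear speed of holder_red below 0.01 m/s and angle between the y axis of holder_red and the y axis of projector, either way round below 0.15 rad); the robot touches nothing.
It fails at once if the red holder is loaded against the projector with more than 30 N (contact force between holder_red and projector above 30 N).
It fails at once if another holder is shifted by more than 15 mm (distance of any of holder_green, holder_yellow from where it was at the start of the episode above 0.015 m).
It fails at once if the screwdriver or the lens is shifted by more than 20 mm (distance of any of screwdriver, lens_cell from where it was at the start of the episode above 0.02 m).
It also fails if it takes over 72 s, if anything falls off the work surface, if the arm or the gripper's body presses on something with over 40 N, if the wrist force passes 120 N, or if a joint passes its speed limit or range.

ROBOT

A 7-joint arm with a two-finger parallel gripper is mounted at the origin on the work surface. World frame = base frame: x ahead of the robot, y to its left, z up, the work surface at z = 0. Lengths are in m, angles in degrees, forces in N, time in s.
With the tool pointing down it reaches from about 0.4 to 0.875 m from the base axis. Payload 4.4 kg.
Tool frame: the origin (TCP) lies at the very end of the fingers, on their centre line; the grasp point (between the pads) lies arm.pinch_z behind it (arm.pinch_z is the distance from the TCP to the grasp point, in m); z points along the fingers, y is the line along which they close (so a half turn about z gives the same grasp; the last joint's range is limited). The gripper opens to 85 mm and grips with 20 to 120 N. Pads are 22 mm wide; open, the fingers measure 114 mm over their backs; the gripper's body (76 mm by 85 mm) begins 54 mm behind the grasp point. The pads swing forward as they close: fully open they stand 13 mm farther back than shut.
Start: joints at [62.407, 36.005, 2.206, 86.941, -1.547, 57.084, -1.146], TCP at [0.263, -0.595, 0.231] pointing down, gripper open.
Joint ranges: [-175.42, 175.42], [-21.48, 121.26], [-71.46, 75.88], [10.55, 141.38], [-63.04, 243.04], [13.31, 113.54], [-168.57, 168.57]. Speed limits (degrees/s): [147.25, 147.25, 180, 180, 180, 180, 180].

INTERFACE

Orientations are given as a 3x3 rotation matrix whose columns are the frame's x, y, z axes.
In Python, from plant import arm gives the robot as it stands.
- The arm moves only by the tool jog_arm, never from a script. Its argument "rows" is a list of rows, each an object with "xyz": the shift along the world's x, y, z in cm, a list of three; "rotation": the turn, a rotation vector about the world's x, y, z in rad, a list of three; "fingers": the finger opening in cm, from 0 to 8.54. A call has 1 to 5 rows; each row shifts and turns the commanded pose from where the row before left it; what a row does not reach is not made up. A row lasts 1/10 s, in which the tool goes at most 50 mm and 8.59 degrees, less where a joint would pass 70% of its speed; a pose out of reach is approached as far as the arm can. A call is refused whole if a number of a shift passes 5 or a number of a turn 0.15, either way. A call with a gripper value outside its range is refused whole. The fingers move at their own pace and stop on an object; "grip_force" is the grip in N (left out, the last holds). Time passes only in rows, so rows that do not move let the fingers close. It gives the time, the measured TCP pose, the force, the opening and the grip force at its end, in the units of the state.
- arm.sense(): the state, without advancing time (a new reading comes with each control period).
- arm.read_camera(name): name is "side" or "top"; returns a dict with "frame" (480x640x3 uint8, red, green, blue), "K" (3x3 intrinsics, pixels), "rvec" (rotation vector, rad) and "tvec" (3), from world to camera coordinates, as OpenCV has them. Camera axes: x right, y down, z forward; pixel columns grow to the right and rows downward; lengths in m; the calibration is good to about 2 mm. A picture is of the moment at which its call begins. There is no depth.
- arm.close_job(): hands the job in; it is judged then, once.
The state is a dict: "t": time; "qpos": joint angles; "joint_velocities": joint speeds; "joint_efforts": joint torques, N m; "tool_pos": TCP position; "ee_rot": TCP orientation; "ft_force": force on the tool from outside, world axes, zero at the start; "ft_torque": the same for the moment, N m; "finger_gap": opening from 0.0 (shut) to 1.0 (fully open); "gripper_force": force on a finger pad.
Only numpy, scipy, OpenCV 4.12 (cv2) and the standard library are available. Lean on these libraries where they do the work, as an engineer would, in place of code of your own. Each camera call takes 0.05 s, during which the arm holds its last target. There are 200 camera calls.

## Working session

There is one attempt and no reset: what is moved stays moved. The work goes in short steps, Python scripts to look and compute and a tool call to move; the robot and the scene stay as the last step left them, time stands still between calls to the robot, and variables do not carry over. Pictures are saved under pics/ and viewed, at most 10 in all, crops included, and the job is handed in when it is done.

Besides the shell and the picture viewer there is one more tool, called after "Call:" as name([rows], argument=value, ...), one row to a line, values as JSON. jog_arm: Moves the arm, as the interface text tells. Its arguments: {"type":"object","properties":{"rows":{"type":"array"},"grip_force":{"type":"number"}},"required":["rows"]}

```bash
mkdir -p pics
cat > h.py <<'E'
import numpy as np, cv2
from plant import arm
def cam(n):
    c=arm.read_camera(n); R=cv2.Rodrigues(np.array(c["rvec"],float))[0]
    return c["frame"],np.array(c["K"],float),R,np.array(c["tvec"],float).ravel()
def ray(c,uv):
    _,K,R,t=c; d=R.T@np.linalg.solve(K,[uv[0],uv[1],1]); return -R.T@t,d
def plane(c,uv,z):
    o,d=ray(c,uv); return o+d*(z-o[2])/d[2]
def proj(c,P):
    _,K,R,t=c; p=K@(R@np.array(P,float)+t); return p[:2]/p[2]
def save(f,n): cv2.imwrite("pics/"+n,f[:,:,::-1])
E
python3 - <<'E'
from h import *
for n in("top","side"):
    c=cam(n); save(c[0],n+"0.png"); print(n,ray(c,(320,240)),c[1][0,0])
    np.savez(n+"0.npz",f=c[0],K=c[1],R=c[2],t=c[3])
s=arm.sense(); print(s["t"],s["tool_pos"],s["ee_rot"],s["ft_force"],s["finger_gap"],arm.pinch_z)
E
```

```text
top (array([0.18217263, 0.0150846 , 1.63369427]), array([ 0.17492306,  0.01690226, -0.98448067])) 557.8496024840365
side (array([ 0.34711642, -0.96443653,  0.90538464]), array([ 0.08652832,  0.77126452, -0.63075563])) 538.4490587522989
0.1 [ 0.26232696 -0.59407739  0.23045177] [[ 9.14794302e-01  4.03919276e-01 -7.76137227e-04]
 [ 4.03920018e-01 -9.14792871e-01  1.61930242e-03]
 [-5.59373396e-05 -1.79482599e-03 -9.99998388e-01]] [-0.54365896 -0.31350057 -0.67945344] 0.9992145900677807 0.0187
```

View pics/top0.png

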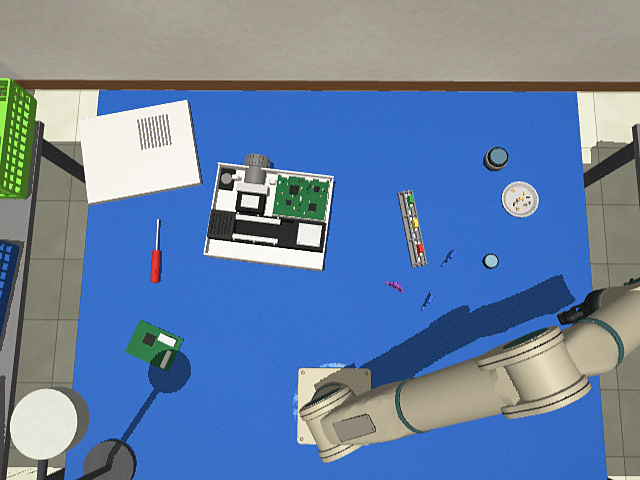

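View pics/side0.png

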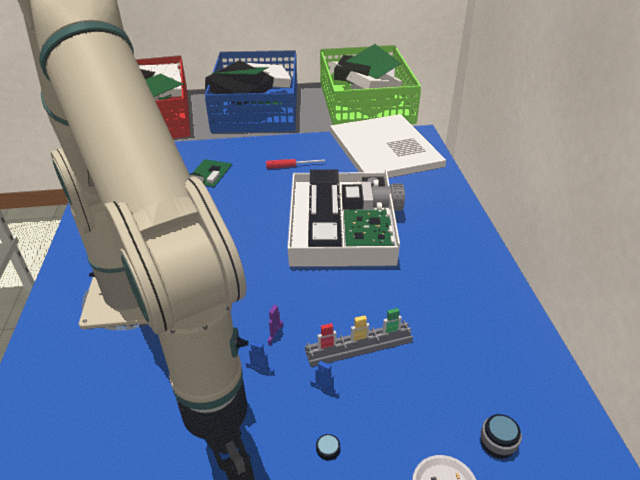

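Top view: the projector is at about (270,215), with its lens at (257,160). The rack runs from (406,192) to (420,265).

Things that could be mistaken for the red holder (top view):
- red tab in the rack (420,247)
- screwdriver handle (155,265)
- purple look-alike (395,286)
- blue look-alikes (427,300) and (447,258)
- yellow tab (415,224) and green tab (410,200)

My choice is the rack's red tab, at (327,330) in the side view. I'll check it in a close crop together with the channel.

Run:
```python
import numpy as np, cv2
t=np.load("top0.npz")["f"]; s=np.load("side0.npz")["f"]
a=cv2.resize(t[150:275,200:340],(560,500),interpolation=cv2.INTER_CUBIC)
b=cv2.resize(t[185:275,395:435],(222,500),interpolation=cv2.INTER_CUBIC)
cv2.imwrite("pics/c1.png",np.hstack([a,b])[:,:,::-1])
a=cv2.resize(s[165:270,280:410],(520,420),interpolation=cv2.INTER_CUBIC)
b=cv2.resize(s[300:370,300:370],(280,280),interpolation=cv2.INTER_CUBIC)
b=np.vstack([b,np.zeros((140,280,3),np.uint8)])
cv2.imwrite("pics/c2.png",np.hstack([a,b])[:,:,::-1])
```

```text
(no output)
```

View pics/c1.png

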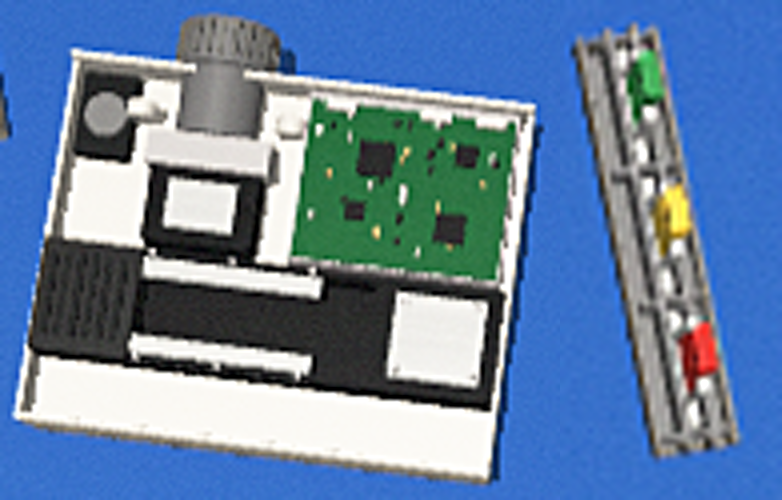

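View pics/c2.png

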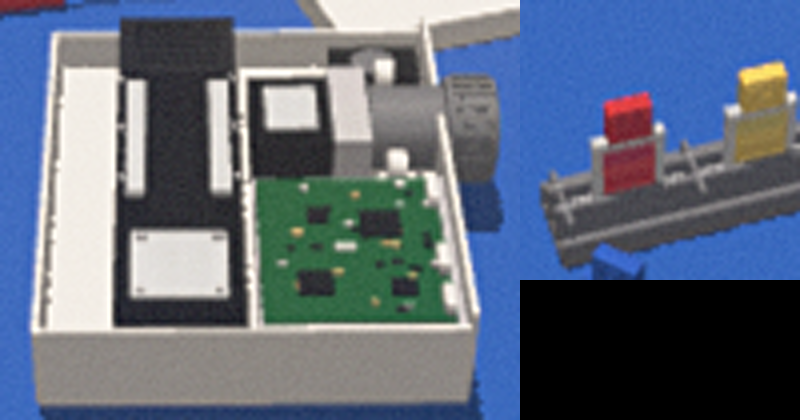

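The crops confirm red glass and a red tab in the rack's end pocket. The channel has its rails starting at about top (280,222)/(278,241), and the gap lies between those and the white square at about (297,232). Next I'll measure.

```bash
cat > m.py <<'E'
from h import *
C={n:[d[k] for k in("f","K","R","t")] for n in("top","side") for d in[np.load(n+"0.npz")]}
def tri(a,b):
    P=[C[n][1]@np.c_[C[n][2],C[n][3]] for n in("top","side")]
    X=cv2.triangulatePoints(P[0],P[1],np.array(a,float).reshape(2,1),np.array(b,float).reshape(2,1)).ravel(); return X[:3]/X[3]
def blob(n,lo,hi,x0,y0,x1,y1):
    h=cv2.cvtColor(C[n][0],cv2.COLOR_RGB2HSV)[y0:y1,x0:x1]; m=cv2.inRange(h,lo,hi)
    k,l,st,ce=cv2.connectedComponentsWithStats(m); i=1+np.argmax(st[1:,4])
    c=max(cv2.findContours((l==i).astype(np.uint8),0,1)[0],key=cv2.contourArea)
    c=c+np.array([x0,y0]); return c,ce[i]+[x0,y0],st[i]
E
python3 - <<'E'
from m import *
np.set_printoptions(precision=4,suppress=True)
col=dict(red=((0,150,90),(6,255,255)),yellow=((18,120,120),(30,255,255)),green=((50,120,60),(80,255,255)))
for k,(lo,hi) in col.items():
    a=blob("top",lo,hi,395,185,435,275); b=blob("side",lo,hi,300,300,420,370)
    print(k,a[1],a[2],b[1],b[2],tri(a[1],b[1]))
# white rails
for nm,w in dict(railpx=(("top",232,208,283,228)),railmx=(("top",230,230,282,248)),spx=("side",330,182,340,217),smx=("side",309,182,318,217)).items():
    c,ce,st=blob(w[0],(0,0,150),(179,60,255),*w[1:]); r=cv2.minAreaRect(c); print(nm,ce,st,cv2.boxPoints(r).round(1).tolist())
# case outer
c,ce,st=blob("top",(0,0,120),(179,60,255),203,155,338,275); print(cv2.approxPolyDP(cv2.convexHull(c),4,True)[:,0].tolist())
E
```

```text
red [419.449  247.9796] [22 58  6 12 49] [323.5 326.7] [22 26  5  3 10] [ 0.4355 -0.2376  0.0851]
yellow [414.8776 223.2041] [17 33  7 10 49] [360.0459 321.4587] [ 55  16  11  12 109] [ 0.51   -0.2272  0.0785]
green [409.6744 199.3488] [12  9  6 12 43] [392.6465 313.6263] [88  8 11 12 99] [ 0.5804 -0.2139  0.078 ]
railpx [260.6197 216.9967] [  4   0  45  17 305] [[235.39999389648438, 218.39999389648438], [237.3000030517578, 203.60000610351562], [281.3999938964844, 209.1999969482422], [279.5, 224.10000610351562]]
railmx [254.2422 238.0852] [  2   3  46  12 223] [[231.5, 238.8000030517578], [232.3000030517578, 232.89999389648438], [277.29998779296875, 238.5], [276.6000061035156, 244.39999389648438]]
spx [334.5185 198.5185] [  2   3   6  28 135] [[331.3999938964844, 185.0], [336.0, 184.8000030517578], [337.6000061035156, 212.0], [333.0, 212.1999969482422]]
smx [313.3277 198.7143] [  0   3   7  28 119] [[309.0, 185.0], [315.0, 185.0], [315.0, 212.0], [309.0, 212.0]]
[[218, 162], [262, 155], [333, 176], [321, 269], [203, 253]]
```

Run:
```python
from m import *
np.set_printoptions(precision=4,suppress=True)
def bl(n,x0,y0,x1,y1):
    f=C[n][0].astype(int)[y0:y1,x0:x1]; m=(f[...,0]>90)&(f[...,0]>2*f[...,1])&(f[...,0]>2*f[...,2])
    v,u=np.nonzero(m); return np.array([u.mean()+x0,v.mean()+y0]),(u.min()+x0,v.min()+y0,u.max()+x0,v.max()+y0)
a=bl("top",395,185,435,275); b=bl("side",300,300,345,337); print(a,b,tri(a[0],b[0]))
T=C["top"];S=C["side"]
print("red top mask at z .088",plane(T,a[0],.088))
print("tri rail px start inner/outer", tri((279.8,223.5),(336.6,213)))
for nm,c,uv in [("mx",T,p) for p in((232.3,232.9),(277.8,238.8),(277.3,244.5),(231.5,239))]+[("px",T,p) for p in((236,213.8),(281,219.5),(280,225),(235,219.5))]+[("Spx",S,p) for p in((331.5,184.5),(336,184.5),(338,213),(332.5,213))]+[("Smx",S,p) for p in((311,184.5),(316,184.5),(316,213),(311,213))]:
    print(nm,uv,plane(c,uv,.077))
for p in [[218, 162],[333, 176], [321, 269], [203, 253]]: print("case",plane(T,p,.076))
# row profiles across gap & rails in top image (brightness)
g=T[0].mean(2).astype(int)
for u in(250,265,285,290): print(u,list(enumerate(g[205:260,u],205)))
for v in(212,216,220,222,238,240,242): print(v,list(enumerate(g[v,270:300],270)))
```

```text
(array([419.449 , 247.9796]), (np.int64(417), np.int64(243), np.int64(422), np.int64(254))) (array([326.3495, 329.1359]), (np.int64(321), np.int64(324), np.int64(331), np.int64(335))) [ 0.4388 -0.2387  0.0778]
red top mask at z .088 [ 0.4364 -0.2371  0.088 ]
tri rail px start inner/outer [0.5118 0.1575 0.0727]
mx (232.3, 232.9) [0.4772 0.2918 0.077 ]
mx (277.8, 238.8) [0.4612 0.1617 0.077 ]
mx (277.3, 244.5) [0.4448 0.1627 0.077 ]
mx (231.5, 239) [0.4596 0.2934 0.077 ]
px (236, 213.8) [0.533  0.2834 0.077 ]
px (281, 219.5) [0.5173 0.1539 0.077 ]
px (280, 225) [0.5013 0.1564 0.077 ]
px (235, 219.5) [0.5163 0.2856 0.077 ]
Spx (331.5, 184.5) [0.5215 0.288  0.077 ]
Spx (336, 184.5) [0.5339 0.2863 0.077 ]
Spx (338, 213) [0.5202 0.1528 0.077 ]
Spx (332.5, 213) [0.5061 0.1547 0.077 ]
Smx (311, 184.5) [0.4648 0.2956 0.077 ]
Smx (316, 184.5) [0.4787 0.2937 0.077 ]
Smx (316, 213) [0.4636 0.1603 0.077 ]
Smx (311, 213) [0.4507 0.1619 0.077 ]
case [0.6878 0.3423 0.076 ]
case [0.6476 0.0062 0.076 ]
case [0.3762 0.0381 0.076 ]
case [0.4188 0.3729 0.076 ]
250 [(205, np.int64(240)), (206, np.int64(25
[... 8493 characters left out ...]
nt64(255)), (298, np.int64(245)), (299, np.int64(240))]
242 [(270, np.int64(170)), (271, np.int64(182)), (272, np.int64(203)), (273, np.int64(231)), (274, np.int64(252)), (275, np.int64(228)), (276, np.int64(255)), (277, np.int64(115)), (278, np.int64(0)), (279, np.int64(50)), (280, np.int64(49)), (281, np.int64(48)), (282, np.int64(50)), (283, np.int64(46)), (284, np.int64(49)), (285, np.int64(47)), (286, np.int64(49)), (287, np.int64(51)), (288, np.int64(47)), (289, np.int64(44)), (290, np.int64(49)), (291, np.int64(46)), (292, np.int64(50)), (293, np.int64(39)), (294, np.int64(42)), (295, np.int64(34)), (296, np.int64(86)), (297, np.int64(255)), (298, np.int64(177)), (299, np.int64(183))]
```

Call:
jog_arm([
  {"xyz": [2.2, 4.4, 0], "rotation": [0, 0, -0.08], "fingers": 8.5},
  {"xyz": [2.2, 4.4, 0], "rotation": [0, 0, -0.08], "fingers": 8.5},
  {"xyz": [2.2, 4.4, 0], "rotation": [0, 0, -0.083], "fingers": 8.5},
  {"xyz": [2.2, 4.4, 0], "rotation": [0, 0, 0], "fingers": 8.5},
  {"xyz": [2.2, 4.4, 0], "rotation": [0, 0, 0], "fingers": 8.5},
])

```text
t: 0.6
tool_pos: [0.373, -0.3726, 0.2311]
ee_rot: [[0.985, 0.172, -0.0], [0.172, -0.985, 0.0], [-0.0, -0.0, -1.0]]
ft_force: [1.1, -0.1, -0.1]
finger_gap: 0.999
gripper_force: 0.0
```

Call:
jog_arm([
  {"xyz": [2.2, 4.4, 0], "rotation": [0, 0, 0], "fingers": 8.5},
  {"xyz": [2.2, 4.4, -2], "rotation": [0, 0, 0], "fingers": 8.5},
  {"xyz": [2.3, 4.6, -2], "rotation": [0, 0, 0], "fingers": 8.5},
  {"xyz": [0, 0, -2], "rotation": [0, 0, 0], "fingers": 8.5},
  {"xyz": [0, 0, 0], "rotation": [0, 0, 0], "fingers": 8.5},
])

```text
t: 1.1
tool_pos: [0.4351, -0.245, 0.1722]
ee_rot: [[0.984, 0.176, -0.005], [0.176, -0.984, 0.003], [-0.004, -0.003, -1.0]]
ft_force: [-0.6, 0.6, -0.0]
finger_gap: 0.995
gripper_force: 0.0
```

Run:
```python
from h import *
s=arm.sense(); R=np.array(s["ee_rot"]); print(s["t"],s["tool_pos"].round(4),np.degrees(np.arctan2(R[1,1],R[0,1])),R[:,2].round(3),np.round(s["ft_force"],1))
t=cam("top"); q=cam("side")
T=s["tool_pos"]; 
a=t[0][170:280,380:450]; b=q[0][260:380,280:420]
im=np.hstack([cv2.resize(a,(330,518),interpolation=2),cv2.resize(b,(470,403),interpolation=2,) if 0 else cv2.copyMakeBorder(cv2.resize(b,(470,403),interpolation=2),0,115,0,0,0)])
save(im,"c3.png")
```

```text
1.1 [ 0.4351 -0.245   0.1722] -79.88799745875778 [-0.005  0.003 -1.   ] [-0.6  0.6 -0. ]
```

View pics/c3.png

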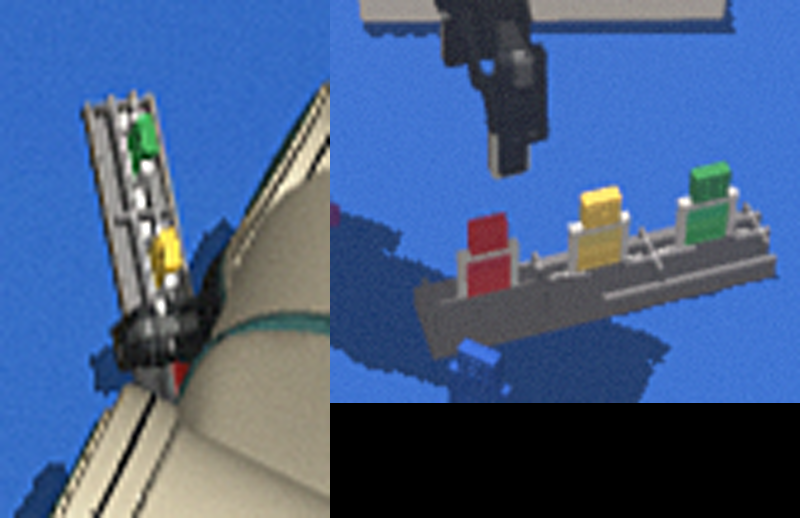

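The side view shows the fingers at about crop (508,165), above and slightly past the red tab at (488,232). The yaw matches the rack. I'll let the arm settle and correct.

Call:
jog_arm([
  {"xyz": [0, 0, -2], "rotation": [0, 0, 0], "fingers": 8.5},
  {"xyz": [0, 0, 0], "rotation": [0, 0, 0], "fingers": 8.5},
  {"xyz": [0, 0, 0], "rotation": [0, 0, 0], "fingers": 8.5},
])

```text
t: 1.5
tool_pos: [0.4358, -0.2488, 0.1551]
ee_rot: [[0.986, 0.17, 0.0], [0.17, -0.986, -0.001], [0.0, 0.001, -1.0]]
ft_force: [0.4, 0.3, 0.2]
finger_gap: 0.995
gripper_force: 0.0
```

Run:
```python
from h import *
s=arm.sense(); p=s["tool_pos"]; print(p.round(4))
q=cam("side"); f=q[0].astype(int)
m=(f[...,0]>90)&(f[...,0]>2*f[...,1])&(f[...,0]>2*f[...,2]); m[:300]=0; m[337:]=0; m[:,:300]=0;m[:,345:]=0
v,u=np.nonzero(m); print("tab px",u.mean(),v.mean(),u.min(),u.max())
# expected tab projections and pad tips at the measured pose
e=np.array([np.cos(np.radians(9.9)),np.sin(np.radians(9.9)),0])
for z in(.066,.09): print("tab expected",[proj(q,np.array([.439,-.239,z])+k*e).round(1).tolist() for k in(-.012,.012)])
n=np.array([-e[1],e[0],0]); print("finger tip exp (near, open)",[proj(q,p+np.array([0,0,.013])-n*.0425+k*e).round(1).tolist() for k in(-.011,.011)])
v,u=np.nonzero((q[0].max(2)<90)[280:330,300:350]); 
for r in range(296,322,3): 
    w=np.nonzero(q[0][r].max(1)<90)[0]; w=w[(w>300)&(w<350)]; print(r,(w.min(),w.max()) if len(w) else 0)
```

```text
[ 0.4358 -0.2488  0.1551]
tab px 326.5816326530612 329.66326530612247 322 332
tab expected [[320.5, 334.5], [331.7, 331.9]]
tab expected [[320.4, 326.6], [331.8, 323.9]]
finger tip exp (near, open) [[326.1, 318.7], [337.4, 316.1]]
296 (np.int64(326), np.int64(343))
299 (np.int64(327), np.int64(343))
302 (np.int64(327), np.int64(343))
305 (np.int64(327), np.int64(343))
308 (np.int64(330), np.int64(344))
311 (np.int64(330), np.int64(338))
314 (np.int64(330), np.int64(338))
317 (np.int64(330), np.int64(338))
320 0
```

Call:
jog_arm([
  {"xyz": [0.32, 0.98, -2.5], "rotation": [0, 0, 0], "fingers": 8.5},
  {"xyz": [0, 0, -2.5], "rotation": [0, 0, 0], "fingers": 8.5},
  {"xyz": [0, 0, -2.4], "rotation": [0, 0, 0], "fingers": 8.5},
  {"xyz": [0, 0, -1.5], "rotation": [0, 0, 0], "fingers": 8.5},
  {"xyz": [0, 0, 0], "rotation": [0, 0, 0], "fingers": 3.5},
])

```text
t: 2.05
tool_pos: [0.4386, -0.2378, 0.0646]
ee_rot: [[0.985, 0.171, -0.002], [0.171, -0.985, 0.001], [-0.002, -0.001, -1.0]]
ft_force: [-0.3, -0.4, 0.6]
finger_gap: 0.851
gripper_force: 0.0
```

Call:
jog_arm([
  {"xyz": [0, 0, 0], "rotation": [0, 0, 0], "fingers": 2},
  {"xyz": [0, 0, 0], "rotation": [0, 0, 0], "fingers": 0},
  {"xyz": [0, 0, 0], "rotation": [0, 0, 0], "fingers": 0},
  {"xyz": [0, 0, 0], "rotation": [0, 0, 0], "fingers": 0},
  {"xyz": [0, 0, 0], "rotation": [0, 0, 0], "fingers": 0},
], grip_force=30)

```text
t: 2.55
tool_pos: [0.4399, -0.2377, 0.0661]
ee_rot: [[0.985, 0.172, 0.001], [0.172, -0.985, -0.0], [0.001, 0.001, -1.0]]
ft_force: [-0.6, -0.2, 5.9]
finger_gap: 0.111
gripper_force: 31.7
```

Call:
jog_arm([
  {"xyz": [0, 0, 0.5], "rotation": [0, 0, 0], "fingers": 0},
  {"xyz": [0, 0, 1], "rotation": [0, 0, 0], "fingers": 0},
  {"xyz": [0, 0, 2], "rotation": [0, 0, 0], "fingers": 0},
  {"xyz": [0, 0, 3], "rotation": [0, 0, 0], "fingers": 0},
  {"xyz": [0, 0, 3], "rotation": [0, 0, 0], "fingers": 0},
], grip_force=45)

```text
t: 3.05
tool_pos: [0.4389, -0.2375, 0.1617]
ee_rot: [[0.985, 0.172, -0.001], [0.172, -0.985, 0.0], [-0.001, -0.0, -1.0]]
ft_force: [0.9, -0.8, -0.7]
finger_gap: 0.104
gripper_force: 46.8
```

Call:
jog_arm([
  {"xyz": [0, 0, 2.5], "rotation": [0, 0, 0], "fingers": 0},
  {"xyz": [0, 0, 1], "rotation": [0, 0, 0], "fingers": 0},
  {"xyz": [0, 0, 0], "rotation": [0, 0, 0], "fingers": 0},
  {"xyz": [0, 0, 0], "rotation": [0, 0, 0], "fingers": 0},
])

```text
t: 3.45
tool_pos: [0.4388, -0.2374, 0.1947]
ee_rot: [[0.985, 0.172, -0.001], [0.172, -0.985, 0.001], [-0.001, -0.001, -1.0]]
ft_force: [-0.5, 0.6, -0.9]
finger_gap: 0.108
gripper_force: 46.8
```

Call:
jog_arm([
  {"xyz": [0.42, 3.75, 0], "rotation": [0, 0, -0.03], "fingers": 0},
  {"xyz": [0.42, 3.75, 0], "rotation": [0, 0, -0.03], "fingers": 0},
  {"xyz": [0.42, 3.75, 0], "rotation": [0, 0, -0.03], "fingers": 0},
  {"xyz": [0.42, 3.75, 0], "rotation": [0, 0, -0.03], "fingers": 0},
  {"xyz": [0.42, 3.75, 0], "rotation": [0, 0, -0.03], "fingers": 0},
])

```text
t: 3.95
tool_pos: [0.4593, -0.0487, 0.1939]
ee_rot: [[1.0, 0.021, -0.003], [0.021, -1.0, 0.0], [-0.003, -0.0, -1.0]]
ft_force: [0.3, 0.8, -0.2]
finger_gap: 0.101
gripper_force: 46.8
```

Call:
jog_arm([
  {"xyz": [0.42, 3.75, 0], "rotation": [0, 0, -0.03], "fingers": 0},
  {"xyz": [0.42, 3.75, 0], "rotation": [0, 0, -0.03], "fingers": 0},
  {"xyz": [0.42, 3.75, 0], "rotation": [0, 0, -0.03], "fingers": 0},
  {"xyz": [0.42, 3.75, 0], "rotation": [0, 0, -0.03], "fingers": 0},
  {"xyz": [0.42, 3.75, 0], "rotation": [0, 0, -0.023], "fingers": 0},
])

```text
t: 4.45
tool_pos: [0.4803, 0.1385, 0.1937]
ee_rot: [[0.993, -0.121, -0.003], [-0.121, -0.993, -0.001], [-0.003, 0.002, -1.0]]
ft_force: [0.1, -0.4, -0.4]
finger_gap: 0.105
gripper_force: 46.8
```

Call:
jog_arm([
  {"xyz": [0, 0, -1], "rotation": [0, 0, 0], "fingers": 0},
  {"xyz": [0, 0, 0], "rotation": [0, 0, 0], "fingers": 0},
  {"xyz": [0, 0, 0], "rotation": [0, 0, 0], "fingers": 0},
  {"xyz": [0, 0, 0], "rotation": [0, 0, 0], "fingers": 0},
])

```text
t: 4.85
tool_pos: [0.4812, 0.1355, 0.1851]
ee_rot: [[0.992, -0.122, -0.001], [-0.122, -0.992, -0.001], [-0.001, 0.001, -1.0]]
ft_force: [-0.0, 0.1, -0.9]
finger_gap: 0.103
gripper_force: 46.8
```

Run:
```python
from h import *
s=arm.sense(); print(s["tool_pos"])
t=cam("top"); q=cam("side")
for n,c in(("top",t),("side",q)): np.savez(n+"1.npz",f=c[0],K=c[1],R=c[2],t=c[3])
a=cv2.resize(t[0][170:270,210:310],(400,400),interpolation=2); b=cv2.resize(q[0][140:240,275:375],(400,400),interpolation=2)
save(np.hstack([a,b]),"c4.png")
```

```text
[0.48117071 0.13554196 0.18508361]
```

View pics/c4.png

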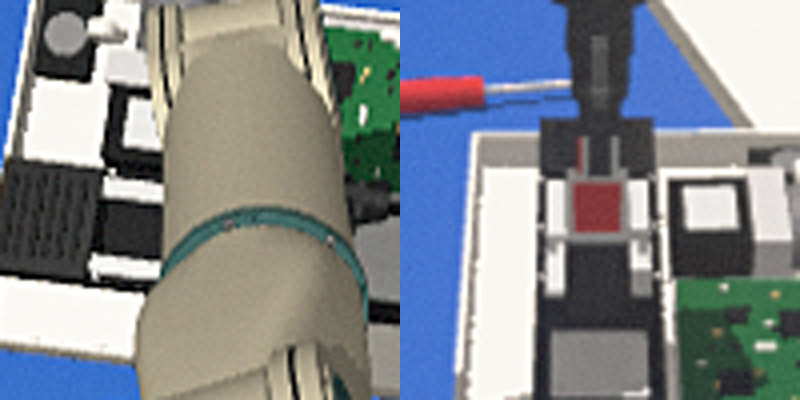

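The side view shows the holder hanging above the gap, with red glass at crop (598,207) and the crossbar from (543,240) to (654,240), roughly centred between the rails. Next I'll work out its lateral offset in this same camera.

Run:
```python
from h import *
np.set_printoptions(precision=4,suppress=True)
d=np.load("side1.npz"); c=[d[k] for k in("f","K","R","t")]; f=c[0].astype(int)
p=np.array([.4812,.1355,.1851]); yp=np.array([.120,.993,0]); xp=np.array([.993,-.120,0])
def vert(uv):
    o,r=ray(c,uv); X=o+r*(yp@(p-.003*yp-o))/(yp@r); return xp@(X-p),X[2]
m=(f[...,0]>80)&(f[...,0]>1.8*f[...,1])&(f[...,0]>1.8*f[...,2]); m[:180]=0;m[206:]=0;m[:,:410-100]=0;m[:,345:]=0
v,u=np.nonzero(m); print("glass",u.mean(),v.mean(),vert((u.mean(),v.mean())),u.min(),u.max(),v.min(),v.max())
g=f.mean(2).astype(int)
for r in(188,192,199,200,201): print(r,list(g[r,306:345]))
for uv in((410.5-100,200),(438.5-100,200)): print("bar",vert(uv))
# rails lateral in side camera at z=.077, rows along rail
for r in(206,208,210): print("rail row",r,list(g[r,306:345]))
for r in(206,210):
    for u in(311.3,341-3): print(r,u,xp@(plane(c,(u,r),.077)-p))
```

```text
glass 323.9618320610687 191.49618320610688 (np.float64(0.0004069680139286171), np.float64(0.161022802725996)) 319 329 186 197
188 [np.int64(246), np.int64(249), np.int64(251), np.int64(154), np.int64(48), np.int64(127), np.int64(244), np.int64(237), np.int64(236), np.int64(232), np.int64(164), np.int64(134), np.int64(102), np.int64(78), np.int64(81), np.int64(80), np.int64(83), np.int64(80), np.int64(79), np.int64(81), np.int64(80), np.int64(84), np.int64(73), np.int64(89), np.int64(113), np.int64(150), np.int64(206), np.int64(235), np.int64(234), np.int64(238), np.int64(237), np.int64(73), np.int64(55), np.int64(159), np.int64(255), np.int64(210), np.int64(70), np.int64(39), np.int64(53)]
192 [np.int64(246), np.int64(250), np.int64(252), np.int64(152), np.int64(52), np.int64(122), np.int64(244), np.int64(238), np.int64(235), np.int64(234), np.int64(162), np.int64(130), np.int64(105), np.int64(82), np.int64(79), np.int64(80), np.int64(78), np.int64(79), np.int64(82), np.int64(84), np.int64(77), np.int64(78), np.int64(81), np.int64(91), np.int64(124), np.int64(138), np.int64(182), np.
[... 3200 characters left out ...]
)]
rail row 210 [np.int64(245), np.int64(252), np.int64(251), np.int64(96), np.int64(93), np.int64(164), np.int64(241), np.int64(239), np.int64(241), np.int64(238), np.int64(101), np.int64(35), np.int64(57), np.int64(50), np.int64(55), np.int64(53), np.int64(54), np.int64(49), np.int64(53), np.int64(57), np.int64(50), np.int64(61), np.int64(49), np.int64(51), np.int64(57), np.int64(53), np.int64(73), np.int64(134), np.int64(130), np.int64(125), np.int64(131), np.int64(122), np.int64(54), np.int64(62), np.int64(118), np.int64(199), np.int64(171), np.int64(196), np.int64(101)]
206 311.3 -0.03314377509028755
206 338 0.03740154045920662
210 311.3 -0.032884689822773386
210 338 0.03697517068688277
```

The holder is within 0.5 mm of the channel centre line in the same camera, and the yaw is right. I'll lower it.

Call:
jog_arm([
  {"xyz": [0, 0.2, -1], "rotation": [0, 0, 0], "fingers": 0},
  {"xyz": [0, 0, -1], "rotation": [0, 0, 0], "fingers": 0},
  {"xyz": [0, 0, -1], "rotation": [0, 0, 0], "fingers": 0},
  {"xyz": [0, 0, -0.5], "rotation": [0, 0, 0], "fingers": 0},
  {"xyz": [0, 0, 0], "rotation": [0, 0, 0], "fingers": 0},
])

```text
t: 5.45
tool_pos: [0.4806, 0.139, 0.1492]
ee_rot: [[0.993, -0.12, -0.002], [-0.12, -0.993, -0.001], [-0.002, 0.001, -1.0]]
ft_force: [-0.1, 0.4, -0.0]
finger_gap: 0.103
gripper_force: 46.8
```

Call:
jog_arm([
  {"xyz": [0, 0, -0.5], "rotation": [0, 0, 0], "fingers": 0},
  {"xyz": [0, 0, -0.5], "rotation": [0, 0, 0], "fingers": 0},
  {"xyz": [0, 0, -0.4], "rotation": [0, 0, 0], "fingers": 0},
  {"xyz": [0, 0, -0.3], "rotation": [0, 0, 0], "fingers": 0},
  {"xyz": [0, 0, 0], "rotation": [0, 0, 0], "fingers": 0},
])

```text
t: 5.95
tool_pos: [0.4811, 0.1392, 0.1329]
ee_rot: [[0.993, -0.12, -0.001], [-0.12, -0.993, -0.0], [-0.001, 0.0, -1.0]]
ft_force: [-0.9, -0.2, -0.3]
finger_gap: 0.108
gripper_force: 46.8
```

Call:
jog_arm([
  {"xyz": [0.08, 0, -0.3], "rotation": [0, 0, 0], "fingers": 0},
  {"xyz": [0, 0, -0.3], "rotation": [0, 0, 0], "fingers": 0},
  {"xyz": [0, 0, -0.3], "rotation": [0, 0, 0], "fingers": 0},
  {"xyz": [0, 0, -0.2], "rotation": [0, 0, 0], "fingers": 0},
  {"xyz": [0, 0, 0], "rotation": [0, 0, 0], "fingers": 0},
])

```text
t: 6.45
tool_pos: [0.4819, 0.1392, 0.122]
ee_rot: [[0.993, -0.12, -0.001], [-0.12, -0.993, -0.0], [-0.001, 0.0, -1.0]]
ft_force: [-0.7, -0.2, -0.3]
finger_gap: 0.109
gripper_force: 46.8
```

Call:
jog_arm([
  {"xyz": [0, 0, -0.1], "rotation": [0, 0, 0], "fingers": 0},
  {"xyz": [0, 0, -0.1], "rotation": [0, 0, 0], "fingers": 0},
  {"xyz": [0, 0, -0.1], "rotation": [0, 0, 0], "fingers": 0},
  {"xyz": [0, 0, -0.1], "rotation": [0, 0, 0], "fingers": 0},
  {"xyz": [0, 0, -0.1], "rotation": [0, 0, 0], "fingers": 0},
])

```text
t: 6.95
tool_pos: [0.4821, 0.1393, 0.1173]
ee_rot: [[0.993, -0.12, 0.0], [-0.12, -0.993, 0.0], [0.0, -0.0, -1.0]]
ft_force: [0.0, 0.8, 0.6]
finger_gap: 0.102
gripper_force: 46.8
```

Call:
jog_arm([
  {"xyz": [0, 0, -0.05], "rotation": [0, 0, 0], "fingers": 0},
  {"xyz": [0, 0, -0.05], "rotation": [0, 0, 0], "fingers": 0},
  {"xyz": [0, 0, -0.05], "rotation": [0, 0, 0], "fingers": 0},
  {"xyz": [0, 0, -0.05], "rotation": [0, 0, 0], "fingers": 0},
  {"xyz": [0, 0, -0.05], "rotation": [0, 0, 0], "fingers": 0},
])

```text
t: 7.45
tool_pos: [0.4821, 0.1393, 0.1148]
ee_rot: [[0.993, -0.12, 0.0], [-0.12, -0.993, -0.0], [0.0, 0.0, -1.0]]
ft_force: [-0.4, -0.9, -1.2]
finger_gap: 0.108
gripper_force: 46.8
```

Call:
jog_arm([
  {"xyz": [0, 0, -0.05], "rotation": [0, 0, 0], "fingers": 0},
  {"xyz": [0, 0, -0.05], "rotation": [0, 0, 0], "fingers": 0},
  {"xyz": [0, 0, -0.05], "rotation": [0, 0, 0], "fingers": 0},
  {"xyz": [0, 0, -0.05], "rotation": [0, 0, 0], "fingers": 0},
])

```text
t: 7.85
tool_pos: [0.4821, 0.1393, 0.1128]
ee_rot: [[0.993, -0.12, 0.0], [-0.12, -0.993, -0.0], [0.0, 0.0, -1.0]]
ft_force: [-0.6, 0.7, -2.0]
finger_gap: 0.105
gripper_force: 46.8
```

Call:
jog_arm([
  {"xyz": [0, 0, -0.05], "rotation": [0, 0, 0], "fingers": 0},
  {"xyz": [0, 0, -0.05], "rotation": [0, 0, 0], "fingers": 0},
  {"xyz": [0, 0, -0.05], "rotation": [0, 0, 0], "fingers": 0},
])

```text
t: 8.15
tool_pos: [0.4821, 0.1393, 0.1113]
ee_rot: [[0.993, -0.12, 0.0], [-0.12, -0.993, -0.0], [0.0, 0.0, -1.0]]
ft_force: [-0.2, 0.1, -0.4]
finger_gap: 0.102
gripper_force: 46.8
```

Call:
jog_arm([
  {"xyz": [0, 0, -0.05], "rotation": [0, 0, 0], "fingers": 0},
  {"xyz": [0, 0, -0.05], "rotation": [0, 0, 0], "fingers": 0},
])

```text
t: 8.35
tool_pos: [0.4821, 0.1393, 0.1103]
ee_rot: [[0.993, -0.12, 0.0], [-0.12, -0.993, -0.0], [0.0, 0.0, -1.0]]
ft_force: [-0.1, 0.4, -0.4]
finger_gap: 0.11
gripper_force: 46.8
```

Call:
jog_arm([
  {"xyz": [0, 0, -0.05], "rotation": [0, 0, 0], "fingers": 0},
  {"xyz": [0, 0, -0.05], "rotation": [0, 0, 0], "fingers": 0},
])

```text
t: 8.55
tool_pos: [0.4822, 0.1393, 0.11]
ee_rot: [[0.993, -0.12, 0.0], [-0.12, -0.993, 0.0], [0.0, -0.0, -1.0]]
ft_force: [-2.8, -0.2, 11.1]
finger_gap: 0.111
gripper_force: 48.6
```

Contact on the floor at TCP z ≈ 0.110, with about 11 N. I'll ease off and start along the channel.

Call:
jog_arm([
  {"xyz": [0, 0, 0.06], "rotation": [0, 0, 0], "fingers": 0},
  {"xyz": [0.036, 0.298, 0], "rotation": [0, 0, 0], "fingers": 0},
  {"xyz": [0.036, 0.298, 0], "rotation": [0, 0, 0], "fingers": 0},
  {"xyz": [0.036, 0.298, 0], "rotation": [0, 0, 0], "fingers": 0},
  {"xyz": [0.036, 0.298, 0], "rotation": [0, 0, 0], "fingers": 0},
])

```text
t: 9.05
tool_pos: [0.4838, 0.1505, 0.1101]
ee_rot: [[0.993, -0.121, 0.0], [-0.121, -0.993, -0.001], [0.0, 0.001, -1.0]]
ft_force: [-1.1, -3.5, 6.3]
finger_gap: 0.108
gripper_force: 47.8
```

Run:
```python
from h import *
q=cam("side"); save(cv2.resize(q[0][150:230,285:365],(640,640),interpolation=2)[:600],"c5.png")
```

```text
(no output)
```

View pics/c5.png

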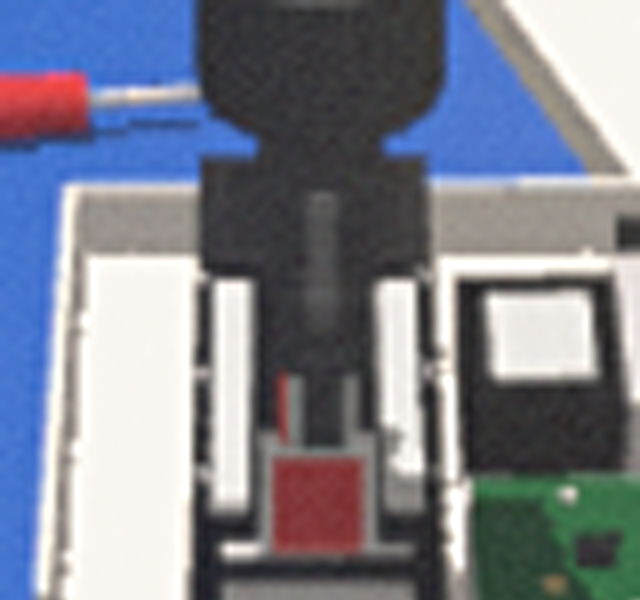

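The close view shows the frame at x 260–377, centred between the rails at 250–383, with the crossbar low between the walls. Continuing under the rails.

Call:
jog_arm([
  {"xyz": [0.036, 0.298, 0], "rotation": [0, 0, 0], "fingers": 0},
  {"xyz": [0.036, 0.298, 0], "rotation": [0, 0, 0], "fingers": 0},
  {"xyz": [0.036, 0.298, 0], "rotation": [0, 0, 0], "fingers": 0},
])

```text
t: 9.4
tool_pos: [0.4849, 0.1594, 0.1102]
ee_rot: [[0.993, -0.121, 0.0], [-0.121, -0.993, -0.001], [0.0, 0.001, -1.0]]
ft_force: [-0.7, -3.9, 5.3]
finger_gap: 0.108
gripper_force: 47.8
```

Call:
jog_arm([
  {"xyz": [0.036, 0.298, -0.01], "rotation": [0, 0, 0], "fingers": 0},
  {"xyz": [0.036, 0.298, 0], "rotation": [0, 0, 0], "fingers": 0},
  {"xyz": [0.036, 0.298, 0], "rotation": [0, 0, 0], "fingers": 0},
])

```text
t: 9.7
tool_pos: [0.486, 0.168, 0.1101]
ee_rot: [[0.993, -0.121, 0.0], [-0.121, -0.993, -0.001], [0.0, 0.001, -1.0]]
ft_force: [-0.4, -3.8, 7.1]
finger_gap: 0.107
gripper_force: 48.2
```

Call:
jog_arm([
  {"xyz": [0.036, 0.298, 0], "rotation": [0, 0, 0], "fingers": 0},
  {"xyz": [0.036, 0.298, 0], "rotation": [0, 0, 0], "fingers": 0},
  {"xyz": [0.036, 0.298, 0], "rotation": [0, 0, 0], "fingers": 0},
])

```text
t: 10.0
tool_pos: [0.487, 0.177, 0.1101]
ee_rot: [[0.993, -0.121, 0.0], [-0.121, -0.993, -0.002], [0.0, 0.002, -1.0]]
ft_force: [-0.7, -4.3, 5.9]
finger_gap: 0.105
gripper_force: 48.2
```

Call:
jog_arm([
  {"xyz": [0.03, 0.25, 0], "rotation": [0, 0, 0], "fingers": 0},
  {"xyz": [0.018, 0.15, 0], "rotation": [0, 0, 0], "fingers": 0},
])

```text
t: 10.2
tool_pos: [0.4875, 0.1811, 0.1101]
ee_rot: [[0.993, -0.12, 0.0], [-0.12, -0.993, -0.001], [0.0, 0.001, -1.0]]
ft_force: [-0.6, -4.0, 6.3]
finger_gap: 0.103
gripper_force: 48.2
```

Call:
jog_arm([
  {"xyz": [0.016, 0.13, 0], "rotation": [0, 0, 0], "fingers": 0},
  {"xyz": [0.016, 0.13, 0], "rotation": [0, 0, 0], "fingers": 0},
])

```text
t: 10.4
tool_pos: [0.4878, 0.1835, 0.1101]
ee_rot: [[0.993, -0.121, 0.0], [-0.121, -0.993, -0.002], [0.0, 0.002, -1.0]]
ft_force: [-0.2, -5.1, 6.4]
finger_gap: 0.104
gripper_force: 48.2
```

Call:
jog_arm([
  {"xyz": [0.016, 0.13, 0], "rotation": [0, 0, 0], "fingers": 0},
  {"xyz": [0.016, 0.13, 0], "rotation": [0, 0, 0], "fingers": 0},
])

```text
t: 10.6
tool_pos: [0.4882, 0.1861, 0.1101]
ee_rot: [[0.993, -0.121, 0.0], [-0.121, -0.993, -0.002], [0.0, 0.002, -1.0]]
ft_force: [0.5, -5.1, 6.8]
finger_gap: 0.104
gripper_force: 48.2
```

Call:
jog_arm([
  {"xyz": [0.016, 0.13, 0], "rotation": [0, 0, 0], "fingers": 0},
  {"xyz": [0.016, 0.13, 0], "rotation": [0, 0, 0], "fingers": 0},
])

```text
t: 10.8
tool_pos: [0.4885, 0.1886, 0.1101]
ee_rot: [[0.993, -0.121, 0.0], [-0.121, -0.993, -0.002], [0.0, 0.002, -1.0]]
ft_force: [-0.3, -5.9, 6.4]
finger_gap: 0.107
gripper_force: 48.2
```

Call:
jog_arm([
  {"xyz": [0.016, 0.13, 0], "rotation": [0, 0, 0], "fingers": 0},
  {"xyz": [0.016, 0.13, 0], "rotation": [0, 0, 0], "fingers": 0},
])

```text
t: 11.0
tool_pos: [0.4888, 0.1912, 0.1101]
ee_rot: [[0.993, -0.121, 0.0], [-0.121, -0.993, -0.002], [0.0, 0.002, -1.0]]
ft_force: [-0.8, -4.8, 7.1]
finger_gap: 0.106
gripper_force: 48.2
```

Call:
jog_arm([
  {"xyz": [0.016, 0.13, 0], "rotation": [0, 0, 0], "fingers": 0},
  {"xyz": [0.016, 0.13, 0], "rotation": [0, 0, 0], "fingers": 0},
])

```text
t: 11.2
tool_pos: [0.4891, 0.1938, 0.1101]
ee_rot: [[0.993, -0.121, 0.0], [-0.121, -0.993, -0.002], [0.0, 0.002, -1.0]]
ft_force: [-0.4, -4.9, 6.7]
finger_gap: 0.106
gripper_force: 48.2
```

Call:
jog_arm([
  {"xyz": [0.016, 0.13, 0], "rotation": [0, 0, 0], "fingers": 0},
  {"xyz": [0.016, 0.13, 0], "rotation": [0, 0, 0], "fingers": 0},
])

```text
t: 11.4
tool_pos: [0.4894, 0.1964, 0.1101]
ee_rot: [[0.993, -0.121, 0.0], [-0.121, -0.993, -0.002], [0.0, 0.002, -1.0]]
ft_force: [-1.1, -3.9, 6.8]
finger_gap: 0.107
gripper_force: 48.2
```

Call:
jog_arm([
  {"xyz": [0.016, 0.13, 0], "rotation": [0, 0, 0], "fingers": 0},
  {"xyz": [0.016, 0.13, 0], "rotation": [0, 0, 0], "fingers": 0},
])

```text
t: 11.6
tool_pos: [0.4897, 0.199, 0.1101]
ee_rot: [[0.993, -0.121, 0.0], [-0.121, -0.993, -0.002], [0.0, 0.002, -1.0]]
ft_force: [-0.9, -5.1, 7.6]
finger_gap: 0.109
gripper_force: 48.2
```

Call:
jog_arm([
  {"xyz": [0.016, 0.13, 0], "rotation": [0, 0, 0], "fingers": 0},
  {"xyz": [0.016, 0.13, 0], "rotation": [0, 0, 0], "fingers": 0},
])

```text
t: 11.8
tool_pos: [0.49, 0.2016, 0.1101]
ee_rot: [[0.993, -0.121, 0.0], [-0.121, -0.993, -0.002], [0.0, 0.002, -1.0]]
ft_force: [-0.2, -3.9, 7.4]
finger_gap: 0.105
gripper_force: 48.2
```

Call:
jog_arm([
  {"xyz": [0.016, 0.13, 0], "rotation": [0, 0, 0], "fingers": 0},
  {"xyz": [0.016, 0.13, 0], "rotation": [0, 0, 0], "fingers": 0},
])

```text
t: 12.0
tool_pos: [0.4904, 0.2044, 0.1101]
ee_rot: [[0.993, -0.121, 0.0], [-0.121, -0.993, -0.001], [0.0, 0.001, -1.0]]
ft_force: [-0.5, -4.9, 5.8]
finger_gap: 0.102
gripper_force: 48.0
```

Call:
jog_arm([
  {"xyz": [0.016, 0.13, 0], "rotation": [0, 0, 0], "fingers": 0},
  {"xyz": [0.016, 0.13, 0], "rotation": [0, 0, 0], "fingers": 0},
])

```text
t: 12.2
tool_pos: [0.4905, 0.2087, 0.1097]
ee_rot: [[0.993, -0.12, 0.0], [-0.12, -0.993, 0.001], [0.0, -0.001, -1.0]]
ft_force: [-0.2, -0.1, 0.6]
finger_gap: 0.11
gripper_force: 46.9
```

Fz has dropped to zero and the tool has sunk 0.4 mm, so the feet are at the notch. I'll press down slowly here.

Call:
jog_arm([
  {"xyz": [0, 0, -0.05], "rotation": [0, 0, 0], "fingers": 0},
  {"xyz": [0, 0, -0.05], "rotation": [0, 0, 0], "fingers": 0},
])

```text
t: 12.4
tool_pos: [0.4902, 0.2087, 0.1085]
ee_rot: [[0.993, -0.119, -0.0], [-0.119, -0.993, 0.0], [-0.0, -0.0, -1.0]]
ft_force: [-0.2, -0.3, -0.3]
finger_gap: 0.108
gripper_force: 46.8
```

Free sinking at 0.1085, which is 1.5 mm below the floor contact. Continuing.

Call:
jog_arm([
  {"xyz": [0, 0, -0.05], "rotation": [0, 0, 0], "fingers": 0},
  {"xyz": [0, 0, -0.05], "rotation": [0, 0, 0], "fingers": 0},
  {"xyz": [0, 0, -0.05], "rotation": [0, 0, 0], "fingers": 0},
  {"xyz": [0, 0, -0.05], "rotation": [0, 0, 0], "fingers": 0},
])

```text
t: 12.8
tool_pos: [0.4905, 0.208, 0.1068]
ee_rot: [[0.993, -0.12, 0.0], [-0.12, -0.993, 0.0], [0.0, -0.0, -1.0]]
ft_force: [-0.9, -0.1, 0.1]
finger_gap: 0.106
gripper_force: 46.8
```

Call:
jog_arm([
  {"xyz": [0, 0, -0.06], "rotation": [0, 0, 0], "fingers": 0},
  {"xyz": [0, 0, -0.06], "rotation": [0, 0, 0], "fingers": 0},
  {"xyz": [0, 0, -0.06], "rotation": [0, 0, 0], "fingers": 0},
  {"xyz": [0, 0, -0.06], "rotation": [0, 0, 0], "fingers": 0},
])

```text
t: 13.2
tool_pos: [0.4905, 0.208, 0.1044]
ee_rot: [[0.993, -0.12, 0.0], [-0.12, -0.993, -0.0], [0.0, 0.0, -1.0]]
ft_force: [0.0, -0.2, -0.5]
finger_gap: 0.108
gripper_force: 46.8
```

Call:
jog_arm([
  {"xyz": [0, 0, -0.05], "rotation": [0, 0, 0], "fingers": 0},
  {"xyz": [0, 0, -0.05], "rotation": [0, 0, 0], "fingers": 0},
  {"xyz": [0, 0, -0.05], "rotation": [0, 0, 0], "fingers": 0},
])

```text
t: 13.5
tool_pos: [0.4905, 0.208, 0.1029]
ee_rot: [[0.993, -0.12, -0.0], [-0.12, -0.993, -0.0], [0.0, 0.0, -1.0]]
ft_force: [0.4, -0.2, -0.3]
finger_gap: 0.107
gripper_force: 46.8
```

Call:
jog_arm([
  {"xyz": [0, 0, -0.04], "rotation": [0, 0, 0], "fingers": 0},
  {"xyz": [0, 0, -0.04], "rotation": [0, 0, 0], "fingers": 0},
])

```text
t: 13.7
tool_pos: [0.4905, 0.208, 0.1022]
ee_rot: [[0.993, -0.12, 0.0], [-0.12, -0.993, 0.0], [0.0, -0.0, -1.0]]
ft_force: [-1.4, 0.0, 4.0]
finger_gap: 0.11
gripper_force: 47.4
```

Call:
jog_arm([
  {"xyz": [0, 0, -0.03], "rotation": [0, 0, 0], "fingers": 0},
  {"xyz": [0, 0, 0], "rotation": [0, 0, 0], "fingers": 0},
  {"xyz": [0, 0, 0], "rotation": [0, 0, 0], "fingers": 0},
  {"xyz": [0, 0, 0.04], "rotation": [0, 0, 0], "fingers": 0},
])

```text
t: 14.1
tool_pos: [0.4905, 0.208, 0.1023]
ee_rot: [[0.993, -0.12, 0.0], [-0.12, -0.993, 0.0], [0.0, -0.0, -1.0]]
ft_force: [-0.3, -0.0, 0.1]
finger_gap: 0.108
gripper_force: 47.0
```

Call:
jog_arm([
  {"xyz": [0, 0, 0], "rotation": [0, 0, 0], "fingers": 1.3},
  {"xyz": [0, 0, 0], "rotation": [0, 0, 0], "fingers": 1.8},
  {"xyz": [0, 0, 0], "rotation": [0, 0, 0], "fingers": 2.5},
  {"xyz": [0, 0, 0], "rotation": [0, 0, 0], "fingers": 3.5},
  {"xyz": [0, 0, 0], "rotation": [0, 0, 0], "fingers": 3.5},
])

```text
t: 14.6
tool_pos: [0.4905, 0.208, 0.1022]
ee_rot: [[0.993, -0.12, -0.0], [-0.12, -0.993, -0.0], [-0.0, 0.0, -1.0]]
ft_force: [-0.3, -0.3, 0.3]
finger_gap: 0.411
gripper_force: 0.0
```

Released; lifting straight up and looking.

Call:
jog_arm([
  {"xyz": [0, 0, 1], "rotation": [0, 0, 0], "fingers": 3.5},
  {"xyz": [0, 0, 2], "rotation": [0, 0, 0], "fingers": 3.5},
  {"xyz": [0, 0, 3], "rotation": [0, 0, 0], "fingers": 3.5},
  {"xyz": [0, 0, 3], "rotation": [0, 0, 0], "fingers": 3.5},
  {"xyz": [0, 0, 0], "rotation": [0, 0, 0], "fingers": 3.5},
])

```text
t: 15.1
tool_pos: [0.4932, 0.209, 0.1967]
ee_rot: [[0.993, -0.12, 0.008], [-0.12, -0.993, 0.004], [0.007, -0.005, -1.0]]
ft_force: [0.2, -0.0, 0.9]
finger_gap: 0.408
gripper_force: 0.0
```

Call:
jog_arm([
  {"xyz": [0, 0, 3], "rotation": [0, 0, 0], "fingers": 3.5},
  {"xyz": [0, 0, 0], "rotation": [0, 0, 0], "fingers": 3.5},
  {"xyz": [0, 0, 0], "rotation": [0, 0, 0], "fingers": 3.5},
])

```text
t: 15.4
tool_pos: [0.4905, 0.2081, 0.2226]
ee_rot: [[0.993, -0.12, 0.001], [-0.12, -0.993, 0.001], [0.001, -0.001, -1.0]]
ft_force: [0.1, 0.5, -0.9]
finger_gap: 0.412
gripper_force: 0.0
```

Run:
```python
from h import *
q=cam("side"); save(cv2.resize(q[0][130:230,270:400],(780,600),interpolation=2),"c6.png")
```

```text
(no output)
```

View pics/c6.png

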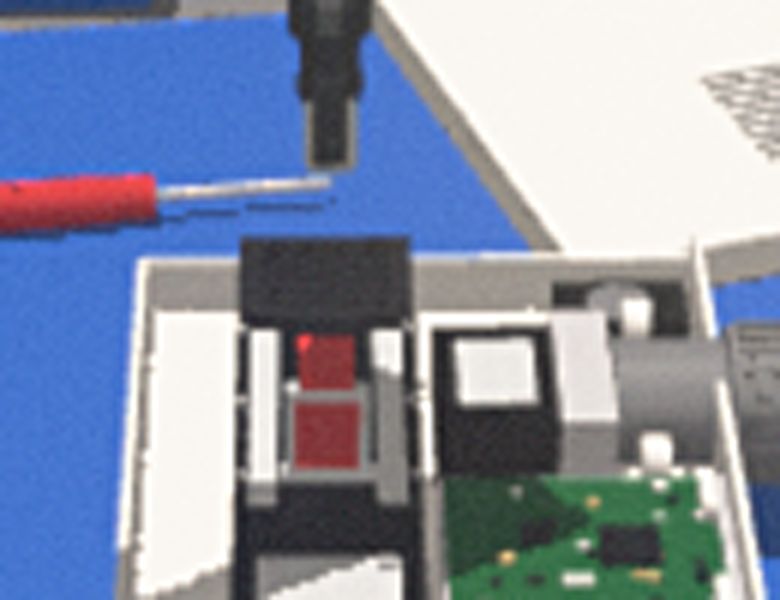

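The holder stands upright, centred between the rails (red tab at crop (327,362), glass at (327,435)), and the gripper is clear above it. Handing in.

```bash
python3 -c "
from plant import arm
print(arm.close_job())"
```

```text
the job is handed in; nothing more can be done
None
```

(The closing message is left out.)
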